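# Lock the works hatch of an assemblage

## Robot

A 7-joint arm with a two-finger parallel gripper is mounted at the origin on the work surface. World frame = base frame: x ahead of the robot, y to its left, z up, the work surface at z = 0. Lengths are in m, angles in rad, forces in N, time in s.
With the tool pointing down it reaches from about 0.35 to 0.9 m from the base axis. Payload 19.9 kg.
Tool frame: the origin (TCP) lies midway between the tips of the shut fingers; the grasp point (between the pads) lies 19 mm behind it; z points along the fingers, y is the line along which they close (so a half turn about z gives the same grasp; the last joint's range is limited). The gripper opens to 94 mm and grips with 3 to 60 N. Pads are 16 mm wide; open, the fingers measure 119 mm over their backs; the gripper's body (75 mm by 177 mm) begins 78 mm behind the grasp point.
Start: joints at [1.109, 0.417, -0.01, 1.614, 0.005, 1.111, -0.053], TCP at [0.255, -0.571, 0.205] pointing down, gripper open.
Joint ranges: [-2.81, 2.81], [-0.39, 2.02], [-1.27, 1.25], [0.06, 2.57], [-1.19, 4.33], [0.19, 2], [-2.82, 2.82]. Speed limits (rad/s): [1.89, 1.89, 2.39, 2.39, 3.01, 3.01, 3.01].

## Interface

Orientations are given as a unit quaternion [x, y, z, w].
In Python, from bench import arm gives the robot as it stands. The module is installed in compiled form; this text tells all that it offers.
- The arm moves only by the shell command python3 -m inch 'ROWS' [FORCE]. ROWS is JSON, a list of rows, each an object of numbers: "tx", "ty", "tz": the shift along the tool's x, y, z in cm; "twist": the turn about the tool's z in rad; "claw": the opening, from 0 (shut) to 1 (fully open). In form: [{"tx": .., "ty": .., "tz": .., "twist": .., "claw": ..}, ...]. A call has 1 to 10 rows; each row is the pose to reach, as a shift and turn from the pose commanded when the call began, along the tool's axes at that moment; what a row does not reach only later rows make up. A row lasts 1/8 s, in which the tool goes at most 62.5 mm and 10.7 degrees, less where a joint would pass 70% of its speed; a pose out of reach is approached as far as the arm can. A call with a gripper value outside its range is refused whole. The fingers move at their own pace and stop on an object; FORCE is the grip in N (left out, the last holds). Time passes only in rows, so rows that repeat a pose let the fingers close. It gives the time, the measured TCP pose, the force, the opening and the grip force at its end, in the units of the state.
- arm.get_state(): the state, without advancing time (a new reading comes with each control period).
- arm.get_image(name): name is "scene" or "side" or "wrist"; returns the picture (384x512x3 uint8, blue, green, red); there is no depth.
- arm.camera_model(name): a dict with "K" (3x3 intrinsics, pixels), "k1" (the pictures are not rectified: a ray, as slopes to the right and down, at radius r is drawn at 1 + k1 r^2 times it, then the intrinsics apply), "R" (3x3) and "t" (3): a world point X has camera coordinates R X + t. Camera axes: x right, y down, z forward; pixel columns grow to the right and rows downward; lengths in m; the calibration is good to about 2 mm. A picture is of the moment at which its call begins: read the wrist's pose just before it. camera_model takes no time and is no camera call; for the wrist camera it gives the pose at the moment of the call.
- arm.finish_job(): hands the job in; it is judged then, once.
Trained networks look in the newest picture that a camera, given by its name, has taken for a name from the list of things; names that differ only in an ending like _2 or _b are one class to them, and where a whole thing is asked for, a point or a joint stands for the part that bears it (a point fixed in the world has none). Each returns a list of dicts, best first, with "confidence" (0 to 1); they miss things now and then, are a little off and sometimes report something else, mostly with a low value. They report only what shows in the picture. A call takes as long as a camera call.
- arm.look_for(query, camera): "box" ([centre column, centre row, width, height] in pixels, round what is visible of it).
- arm.outline_of(query, camera): "mask" (384x512 bool, what is visible of it) and "box" ([centre column, centre row, width, height] in pixels, round what is visible of it).
- arm.place_of(query, camera): "at" ([row, column] in pixels: a listed point, or the origin of a listed thing).
The state is a dict: "time_s": time; "q": joint angles; "dq": joint speeds; "joint_efforts": joint torques, N m; "tcp_pos": TCP position; "tcp_rot": TCP orientation; "ft_force": force on the tool from outside, world axes, zero at the start; "wrist_torque": the same for the moment, N m; "finger_gap": opening from 0.0 (shut) to 1.0 (fully open); "gripper_force": force on a finger pad.
Only numpy, scipy, OpenCV 4.12 (cv2) and the standard library are available. Lean on these libraries where they do the work, as an engineer would, in place of code of your own. Each camera call takes 0.05 s, during which the arm holds its last target. There are 200 camera calls.

## Task

The hatch over the works of the timber assemblage stands ajar on its sprung hinge. Set your closed fingertips in the slot of its quarter-turn fastener, press the hatch down shut and, while it is down, turn the fastener a quarter-turn clockwise to its stop, so that the hatch stays locked shut when you let go and withdraw. Only push: do not lift the hatch further open, and leave everything lying around where it is.

Things in the scene. Friction and masses are not known exactly. Their poses are not given: they have to be found in the camera images.
- tableau: Assemblage 470 x 540 fixed on the bench: dark timber beams 60 high round a bed of card cut-outs, and in its middle, at the beam nearest the robot, a dark wooden casket 240 x 236, rim 120 above the bench, closed on top by the hatch. Origin on the bench under the fastener's axis (hatch shut); x from the near beam to the hinge, y along the hinge line, z up.
- hatch (a joint): Plywood hatch of the casket, 190 from hinge to free edge, 196 wide, 9 thick, hinged at its edge far from the robot. rad: 0 fully shut, resting on a ledge, top face level at 120 above the bench; grows as the free edge (nearest the robot) rises; starts at 0.25 to 0.35. Sprung: it pops up when let go unless locked; pushing it shut at the fastener takes about 5 N.
- hatch_hinge (a point): Point on the hinge line, mid-width, level with the hatch's top face. Its axes turn with the hatch: y along the hinge line, -x along the top face to the free edge, z out of the top face. The fastener's axis lies 136 along -x from here, the free edge 194.
- fastener (a joint): Quarter-turn fastener near the hatch's free edge. rad: 0 open, 1.57 (stop) locked; turns clockwise only, seen from above; starts at 0 to 0.3; takes 0.06 N m, stays where left. From 0.7 on its tongue goes under the casket's ledge, with 3 clearance when the hatch is fully down; with the hatch up it lands on the ledge. Locked, the hatch rises at most about 0.02 rad when let go.
- fastener_slot (a point): Centre of the slot's floor. Head: aluminium disc 90 across, standing 6 above the hatch, with one open-topped slot across it, 76 long, 32 wide, 14 deep. Axes turn with it: y along the slot, x across, z out. Slot along the hinge line: open; square to it: locked. Closed fingertips in one half, 20 from the axis, can press on the floor and push the side wall round.
- mushroom: Bystander: turned wooden toy mushroom, cap 44 across, 56 high, standing in the bed on the +y side of the casket; origin at the centre of its foot.
- acorn: Bystander: brown wooden acorn, 44 across, 46 high, in the bed on the -y side of the casket; origin at the centre of its foot.
- house: Bystander: card model house on a 52 x 50 base, 34 high, on the tableau's +y beam; origin at the centre of its underside.
- multitool: Bystander: folded steel multitool, 100 x 24 x 19, lying on the tableau's near beam; origin at the centre of its underside.
- glue_jar: Bystander: glue jar, 60 across, 75 high, on the bench; origin at the centre of its foot.
- paint_tin: Bystander: bare metal paint tin, 68 across, 70 high, on the bench; origin at the centre of its foot.
- screwdriver: Bystander: screwdriver, 190 long, lying on the bench; origin under its middle.
- spool: Bystander: wooden thread spool, 40 across, 42 high, standing on the tableau's -y beam; origin at the centre of its foot.

How it is judged:
On the way, in this order (a step that is already met when the one before it is completed fails the run):
1. the hatch is pressed shut by the fingertips on the fastener's head, the fastener not yet turned (value of joint hatch below 0.03 rad and value of joint fastener below 0.8 rad and contact force between the fingers and fastener above 0.5 N), for 0.05 s.
2. the fastener is turned to its stop with the hatch still down (value of joint hatch below 0.03 rad and value of joint fastener above 1.35 rad), for 0.1 s.
At the end, for the whole second after the job is handed in: The hatch is shut (within 0.03 rad, 6 mm at its free edge) and at rest with nothing but its fastener holding it, the fastener is turned to within 0.22 rad of its stop, and no bystander has moved 30 mm (all of step 2 and velocity of joint hatch between -0.05 and 0.05 rad/s and distance of each of mushroom, acorn, house, multitool, glue_jar, paint_tin, screwdriver, spool from where it was at the start of the episode below 0.03 m); the robot touches nothing.
It fails at once if the hatch is lifted or levered further open (over 0.5 rad) (value of joint hatch above 0.5 rad).
It fails at once if a bystander is moved by 30 mm or more, lifted or knocked over (distance of any of mushroom, acorn, house, multitool, glue_jar, paint_tin, screwdriver, spool from where it was at the start of the episode above 0.03 m).
It also fails if it takes over 42 s, if anything falls off the work surface, if the arm or the gripper's body presses on something with over 40 N, if the wrist force passes 120 N, or if a joint passes its speed limit or range.

## Working session

There is one attempt and no reset: what is moved stays moved. The work goes in short steps, Python scripts to look and compute and a shell command to move; the robot and the scene stay as the last step left them, time stands still between calls to the robot, and variables do not carry over. Pictures are saved under pics/ and viewed, at most 11 in all, crops included, and the job is handed in when it is done.

```bash
mkdir -p pics
cat > h.py <<'E'
import numpy as np, cv2
from bench import arm
from scipy.spatial.transform import Rotation as Ro
from scipy.optimize import least_squares
def ray(m,rc):
    K=np.array(m["K"]);R=np.array(m["R"]);t=np.array(m["t"])
    p=np.array([(rc[1]-K[0,2])/K[0,0],(rc[0]-K[1,2])/K[1,1]]);u=p.copy()
    for _ in range(20): u=p/(1+m["k1"]*(u@u))
    d=R.T@np.r_[u,1];return -R.T@t,d/np.linalg.norm(d)
def proj(m,X):
    c=np.array(m["R"])@X+np.array(m["t"]);u=c[:2]/c[2];u=u*(1+m["k1"]*(u@u))
    K=np.array(m["K"]);return np.array([K[1,1]*u[1]+K[1,2],K[0,0]*u[0]+K[0,2]])
def tri(rays):
    A=sum(np.eye(3)-np.outer(d,d) for c,d in rays);b=sum((np.eye(3)-np.outer(d,d))@c for c,d in rays)
    X=np.linalg.solve(A,b);return X,[np.linalg.norm(np.cross(X-c,d)) for c,d in rays]
E
python3 - <<'E'
from h import *
ims=[]
for c in ["scene","side"]:
    im=arm.get_image(c).copy();cv2.imwrite(f"pics/{c}0.png",im)
M={c:arm.camera_model(c) for c in ["scene","side"]}
for n in ["tableau","hatch_hinge","fastener_slot","mushroom","acorn","house","multitool","spool","glue_jar","paint_tin"]:
    rs=[]
    for c in M:
        r=arm.place_of(n,c)
        if r: rs.append(ray(M[c],r[0]["at"]));print(n,c,np.round(r[0]["at"],1),round(r[0]["confidence"],2))
    if len(rs)==2: X,e=tri(rs);print("   ",X.round(4),np.round(e,4))
for c in M: print(c,(-np.array(M[c]["R"]).T@M[c]["t"]).round(3))
print(arm.get_state())
E
```

```text
tableau scene [214.5 275.7] 0.83
tableau side [233.  257.1] 0.82
    [0.5065 0.0774 0.0013] [0.0013 0.0013]
hatch_hinge scene [226.9 265.4] 0.96
hatch_hinge side [198.6 224. ] 0.86
    [0.6372 0.0959 0.1127] [0.0051 0.0051]
fastener_slot scene [188.8 276.4] 0.71
fastener_slot side [198.1 254.7] 0.48
    [0.5134 0.0745 0.1533] [0.0025 0.0025]
mushroom scene [219.3 317.2] 0.49
mushroom side [258.  246.7] 0.53
    [0.4577 0.2211 0.0135] [0.0027 0.0027]
acorn scene [207.7 236.2] 0.6
house scene [214.2 351.2] 0.79
house side [270.1 239.3] 0.76
    [0.4147 0.3251 0.065 ] [0.0023 0.0023]
multitool scene [165.5 249.4] 0.41
multitool side [201.  307.7] 0.59
    [ 0.3983 -0.0969  0.076 ] [0.0038 0.0038]
spool scene [190.5 212.6] 0.63
spool side [205.3 307. ] 0.63
    [ 0.4727 -0.234  -0.065 ] [0.0154 0.0154]
glue_jar scene [154.1 143.5] 0.54
glue_jar side [159.5 328.5] 0.77
    [ 0.5115 -0.5409  0.0048] [0.0032 0.0032]
paint_tin scene [141.5 167.5] 0.83
paint_tin side [169.7 353.2] 0.53
    [ 0.3866 -0.5153 -0.0038] [0.0049 0.0049]
scene [1.238 0.367 1.116]
side [-0.193  1.167  1.054]
{'time_s': 1.1, 'q': array([ 1.10949015,  0.41740208, -0.01029067,  1.61358843,  0.00468533,
        1.11070097, -0.05299472]), 'dq': array([ 0.00072107, -0.00130876, -0.00018834, -0.00067685,  0.00043212,
       -0.00164924,  0.00016265]), 'joint_efforts': array([ 1.38695090e-03, -8.51025081e+01,  6.38567694e-01, -4.26266742e+01,
       -4.89239744e-02,  1.37780048e-02,  3.88326180e-05]), 'tcp_pos': array([ 0.25473425, -0.57071556,  0.2054287 ]), 'tcp_rot': array([ 9.78051812e-01,  2.08361829e-01, -2.24323461e-05, -3.27412889e-05]), 'ft_force': array([ 0.4393278 , -1.01169226, -0.05992191]), 'wrist_torque': array([-0.01391028, -0.02275358,  0.02510854]), 'gripper_force': 0.0, 'finger_gap': 1.0000883784243217}
```

View pics/scene0.png

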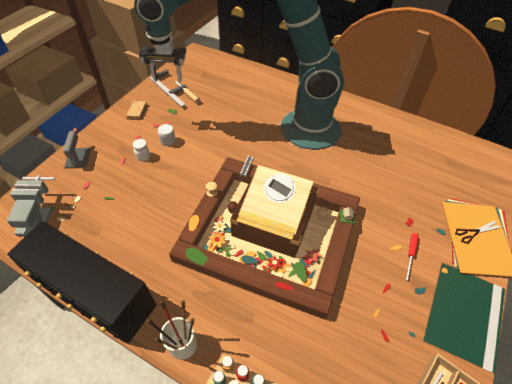

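View pics/side0.png

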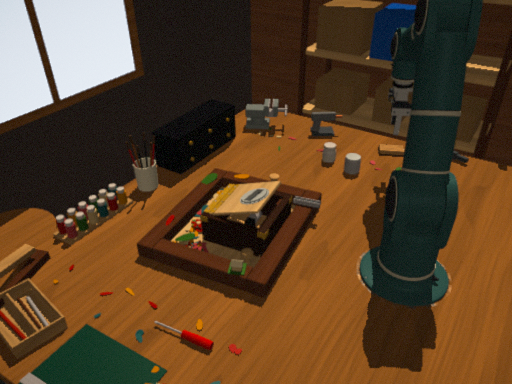

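The scene view shows the casket with its slotted disc at about (280,188), open end towards the robot. The side view shows the disc at about (257,195), with the hatch ajar. I'll raise the arm, shut the fingers and move over the casket for a wrist view.

```bash
python3 -m inch '[{"tz":-6,"claw":0},{"tz":-12,"tx":2,"ty":-2,"claw":0},{"tz":-17,"tx":6,"ty":-6,"claw":0},{"tz":-17,"tx":10,"ty":-10,"claw":0},{"tz":-17,"tx":14,"ty":-14,"claw":0},{"tz":-17,"tx":18,"ty":-18,"claw":0},{"tz":-17,"tx":22,"ty":-22,"claw":0},{"tz":-17,"tx":26,"ty":-26,"claw":0},{"tz":-17,"tx":30,"ty":-30,"claw":0},{"tz":-17,"tx":32,"ty":-34,"claw":0}]' 20; python3 -m inch '[{"tx":3,"ty":-4,"claw":0},{"tx":6,"ty":-8,"claw":0},{"tx":9,"ty":-13,"claw":0},{"tx":9,"ty":-16,"claw":0},{"tx":9,"ty":-16,"claw":0},{"tx":9,"ty":-16,"claw":0}]'
cat > look.py <<'E'
import sys
from h import *
s=arm.get_state();m=arm.camera_model("wrist");im=arm.get_image("wrist").copy();cv2.imwrite(sys.argv[1],im)
print(s["time_s"],s["tcp_pos"].round(4),s["tcp_rot"].round(3),s["ft_force"].round(1),s["finger_gap"])
print("cam",(-np.array(m["R"]).T@m["t"]).round(3),np.array(m["R"])[2].round(2))
for n in ["tableau","hatch_hinge","fastener_slot"]:
    for r in arm.place_of(n,"wrist")[:2]:
        c,d=ray(m,r["at"]);print(n,np.round(r["at"],1),round(r["confidence"],2),[(z,(c+d*(z-c[2])/d[2])[:2].round(4)) for z in (0,.112,.12,.152)])
E
python3 look.py pics/w1.png
```

```text
1.1 [ 0.2547 -0.5707  0.2054] [ 0.978  0.208 -0.    -0.   ] [ 0.4 -1.  -0.1] 1.0000883784243217
cam [ 0.317 -0.543  0.385] [-0.21 -0.1  -0.97]invalid input at $[0]: expected keys tx, ty, tz, twist, claw
invalid input at $[0]: expected keys tx, ty, tz, twist, claw
```

View pics/w1.png

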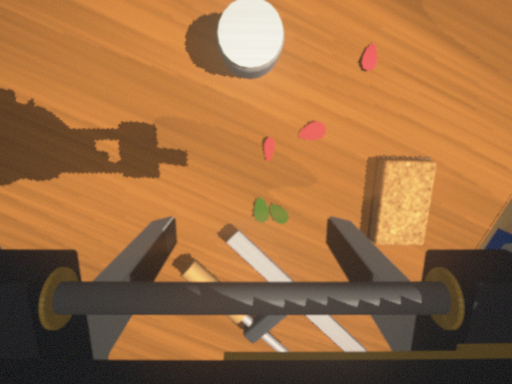

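The moves were refused because every row needs all the keys. The wrist view still shows the start area, with the tin at (250,35).

```bash
python3 -m inch '[{"tx":0,"ty":0,"tz":-6,"twist":0,"claw":0},{"tx":2,"ty":-2,"tz":-12,"twist":0,"claw":0},{"tx":6,"ty":-6,"tz":-17,"twist":0,"claw":0},{"tx":10,"ty":-10,"tz":-17,"twist":0,"claw":0},{"tx":14,"ty":-14,"tz":-17,"twist":0,"claw":0},{"tx":18,"ty":-18,"tz":-17,"twist":0.05,"claw":0},{"tx":22,"ty":-22,"tz":-17,"twist":0.1,"claw":0},{"tx":26,"ty":-26,"tz":-17,"twist":0.15,"claw":0},{"tx":30,"ty":-30,"tz":-17,"twist":0.2,"claw":0},{"tx":32,"ty":-34,"tz":-17,"twist":0.28,"claw":0}]' 20
python3 - <<'E'
from h import *
s=arm.get_state();print(s["q"].round(2),s["tcp_pos"].round(3),s["tcp_rot"].round(3))
E
```

```text
time_s: 2.55
tcp_pos: [0.409, -0.1275, 0.3755]
tcp_rot: [0.998, 0.07, 0.0, -0.0]
ft_force: [-0.6, -0.5, 0.5]
finger_gap: 0.007
gripper_force: 0.0
[ 0.64 -0.06 -0.38  1.8  -0.02  1.4  -1.17] [ 0.409 -0.128  0.375] [ 0.998  0.07   0.    -0.   ]
```

```bash
python3 -m inch '[{"tx":2,"ty":-5,"tz":0,"twist":0,"claw":0},{"tx":4,"ty":-11,"tz":0,"twist":0,"claw":0},{"tx":5,"ty":-16,"tz":0,"twist":0,"claw":0},{"tx":5,"ty":-16,"tz":0,"twist":0,"claw":0},{"tx":5,"ty":-16,"tz":0,"twist":0,"claw":0}]'
python3 look.py pics/w2.png
```

```text
time_s: 3.18
tcp_pos: [0.4356, 0.035, 0.3755]
tcp_rot: [0.998, 0.07, -0.0, 0.0]
ft_force: [-1.1, -1.2, -0.5]
finger_gap: 0.007
gripper_force: 0.0
3.175 [0.4356 0.035  0.3755] [ 0.998  0.07  -0.     0.   ] [-1.1 -1.2 -0.5] 0.007258170341440069
cam [0.503 0.045 0.555] [-0.23 -0.03 -0.97]
hatch_hinge [  5.6 220.3] 0.85 [(0, array([0.6765, 0.12  ])), (0.112, array([0.6416, 0.1048])), (0.12, array([0.6391, 0.1038])), (0.152, array([0.6291, 0.0994]))]
fastener_slot [109.5 220.8] 0.65 [(0, array([0.5123, 0.0995])), (0.112, array([0.5105, 0.0885])), (0.12, array([0.5103, 0.0877])), (0.152, array([0.5098, 0.0846]))]
```

View pics/w2.png

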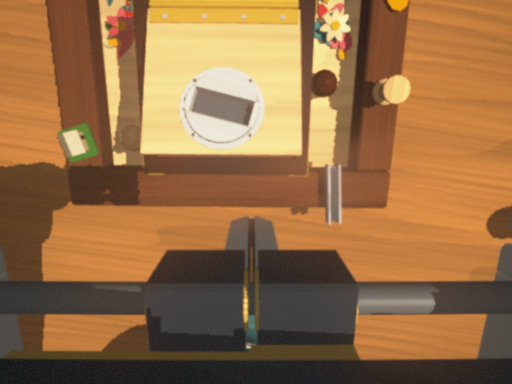

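The wrist view shows the disc at about (222,107), the slot tilted about 0.25 clockwise, the casket edges level with the image, and the fingertips at about (251,220). I'll cross-check the disc centre across the three cameras and against the projected TCP.

Run:
```python
from h import *
s=arm.get_state()
rs=[];N=[]
for c in ["wrist","scene","side"]:
    m=arm.camera_model(c);im=arm.get_image(c)
    if c=="wrist": print("tcp px",proj(m,s["tcp_pos"]),"K",np.array(m["K"])[0],m["k1"])
    r=arm.outline_of("fastener",c)
    if r:
        mk=r[0]["mask"].astype(np.uint8);cn=max(cv2.findContours(mk,0,1)[0],key=cv2.contourArea)
        e=cv2.fitEllipse(cv2.convexHull(cn));print(c,r[0]["confidence"],mk.sum(),e)
        rs.append(ray(m,e[0][::-1]));N.append(c)
for i in range(len(rs)):
    for j in range(i): X,e=tri([rs[i],rs[j]]);print(N[i],N[j],X.round(4),np.round(e,4))
X,e=tri(rs);print(X.round(4),np.round(e,4))
for n in ["tableau","spool","house","multitool"]:
  r=arm.place_of(n,"wrist")
  if r:
    m=arm.camera_model("wrist");c,d=ray(m,r[0]["at"]);print(n,r[0]["at"],(c+d*(.06-c[2])/d[2]).round(4))
```

```text
tcp px [231.36926355 251.21701428] K [304.27875976   0.         251.00057515] -0.014531642703600117
wrist 0.74 4126 ((221.2173614501953, 107.01526641845703), (72.35369873046875, 72.63157653808594), 132.70216369628906)
scene 0.65 546 ((279.10125732421875, 187.69947814941406), (25.156583786010742, 27.49993896484375), 89.9751205444336)
scene wrist [0.5128 0.0823 0.1669] [0.0002 0.0002]
[0.5128 0.0823 0.1669] [0.0002 0.0002]
spool [92.8, 384.0] [ 0.5724 -0.1545  0.06  ]
house [142.8, 77.1] [0.4273 0.3188 0.06  ]
multitool [190.5, 332.1] [ 0.4075 -0.1055  0.06  ]
```

The scene and wrist cameras agree on the head centre, (0.513, 0.082, 0.167). That gives a hatch angle of about 0.305 and puts the axis at about (0.505, 0.081) when shut. I'll hover over the −y half of the slot.

```bash
python3 -m inch '[{"tx":3,"ty":-0.7,"tz":4,"twist":0.05,"claw":0},{"tx":5,"ty":-1.2,"tz":8,"twist":0.1,"claw":0},{"tx":7.4,"ty":-1.65,"tz":12,"twist":0.2,"claw":0},{"tx":7.4,"ty":-1.65,"tz":15,"twist":0.25,"claw":0},{"tx":7.4,"ty":-1.65,"tz":16.5,"twist":0.25,"claw":0},{"tx":7.4,"ty":-1.65,"tz":16.5,"twist":0.25,"claw":0},{"tx":7.4,"ty":-1.65,"tz":16.5,"twist":0.25,"claw":0}]'
python3 - <<'E'
from h import *
s=arm.get_state();print(s["q"].round(2));ims=[]
m=arm.camera_model("wrist");w=arm.get_image("wrist").copy()
r,c=proj(m,s["tcp_pos"]);print(r,c)
for r_ in arm.place_of("fastener_slot","wrist")[:1]:
    o,d=ray(m,r_["at"]);print(r_,(o+d*(.152-o[2])/d[2]).round(4))
cv2.imwrite("pics/w3.png",w)
E
```

```text
time_s: 4.75
tcp_pos: [0.5071, 0.0622, 0.2117]
tcp_rot: [0.998, -0.055, 0.001, 0.0]
ft_force: [-0.4, 0.9, 0.2]
finger_gap: 0.006
gripper_force: 0.0
[ 0.35  0.26 -0.62  1.87  0.17  1.07 -2.02]
231.26363053265877 251.55093470350366
{'at': [207.9, 226.1], 'confidence': 0.88} [0.507  0.0831 0.152 ]
```

View pics/w3.png

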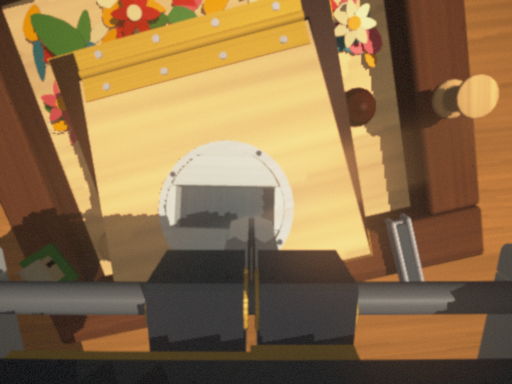

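The slot lies square to the view (columns 176–275), with the tips over its right half as planned. Joint 7 is at −2.02, too close to its limit for a further clockwise turn, so I'll turn the gripper half round first.

```bash
python3 -m inch '[{"tx":0,"ty":0,"tz":-2,"twist":-0.18,"claw":0},{"tx":0,"ty":0,"tz":-2,"twist":-0.36,"claw":0},{"tx":0,"ty":0,"tz":-2,"twist":-0.54,"claw":0},{"tx":0,"ty":0,"tz":-2,"twist":-0.72,"claw":0},{"tx":0,"ty":0,"tz":-2,"twist":-0.9,"claw":0},{"tx":0,"ty":0,"tz":-2,"twist":-1.08,"claw":0},{"tx":0,"ty":0,"tz":-2,"twist":-1.26,"claw":0},{"tx":0,"ty":0,"tz":-2,"twist":-1.44,"claw":0},{"tx":0,"ty":0,"tz":-2,"twist":-1.57,"claw":0},{"tx":0,"ty":0,"tz":-2,"twist":-1.57,"claw":0}]'
python3 -m inch '[{"tx":0,"ty":0,"tz":0,"twist":-0.18,"claw":0},{"tx":0,"ty":0,"tz":0,"twist":-0.36,"claw":0},{"tx":0,"ty":0,"tz":0,"twist":-0.54,"claw":0},{"tx":0,"ty":0,"tz":0,"twist":-0.72,"claw":0},{"tx":0,"ty":0,"tz":0,"twist":-0.9,"claw":0},{"tx":0,"ty":0,"tz":0,"twist":-1.08,"claw":0},{"tx":0,"ty":0,"tz":0,"twist":-1.26,"claw":0},{"tx":0,"ty":0,"tz":0,"twist":-1.44,"claw":0},{"tx":0,"ty":0,"tz":2,"twist":-1.57,"claw":0},{"tx":0,"ty":0,"tz":2,"twist":-1.57,"claw":0}]'
python3 - <<'E'
from h import *
s=arm.get_state();print(s["q"].round(2),s["tcp_rot"].round(3));ims=[]
m=arm.camera_model("wrist");w=arm.get_image("wrist").copy()
for r_ in arm.place_of("fastener_slot","wrist")[:1]:
    o,d=ray(m,r_["at"]);print(r_,(o+d*(.152-o[2])/d[2]).round(4))
X=np.array([s["tcp_pos"][0],s["tcp_pos"][1],.155]);print("tip landing px",proj(m,X))
cv2.imwrite("pics/w4.png",w)
E
```

```text
time_s: 6.1
tcp_pos: [0.5068, 0.0621, 0.231]
tcp_rot: [0.746, 0.666, 0.0, 0.0]
ft_force: [0.0, 0.7, 0.7]
finger_gap: 0.008
gripper_force: 0.0
time_s: 7.35
tcp_pos: [0.5061, 0.062, 0.2099]
tcp_rot: [0.058, 0.998, 0.0, -0.001]
ft_force: [0.4, 0.7, -0.3]
finger_gap: 0.005
gripper_force: 0.0
[ 0.77  0.43 -1.18  1.86  0.44  1.15  0.88] [ 0.058  0.998  0.    -0.001]
{'at': [207.6, 277.6], 'confidence': 0.92} [0.5121 0.0837 0.152 ]
tip landing px [204.52625198 250.33328558]
```

View pics/w4.png

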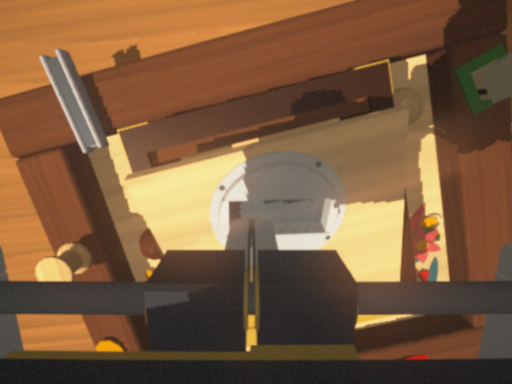

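The tips are over the left half of the slot (landing at about (250,204), slot floor columns 229–327), and joint 7 now has room. I'll shift 2 mm and descend into the slot.

```bash
python3 -m inch '[{"tx":-0.1,"ty":0.2,"tz":2,"twist":0,"claw":0},{"tx":-0.1,"ty":0.2,"tz":4,"twist":0,"claw":0},{"tx":-0.1,"ty":0.2,"tz":5,"twist":0,"claw":0},{"tx":0,"ty":0.2,"tz":6,"twist":0,"claw":0},{"tx":0.1,"ty":0.2,"tz":6.8,"twist":0,"claw":0},{"tx":0.1,"ty":0.2,"tz":6.8,"twist":0,"claw":0}]'
python3 - <<'E'
from h import *
s=arm.get_state();print(s["q"].round(2))
m=arm.camera_model("wrist");w=arm.get_image("wrist").copy();sd=arm.get_image("side").copy()
cv2.imwrite("pics/w5.png",np.hstack([w[100:300,120:400],cv2.resize(sd[150:250,190:330],(280,200))]))
E
```

```text
time_s: 8.2
tcp_pos: [0.5056, 0.0644, 0.1421]
tcp_rot: [0.056, 0.998, 0.0, -0.0]
ft_force: [-0.5, 0.1, 0.7]
finger_gap: 0.004
gripper_force: 0.2
[ 0.69  0.52 -1.1   1.93  0.54  1.03  0.8 ]
```

View pics/w5.png

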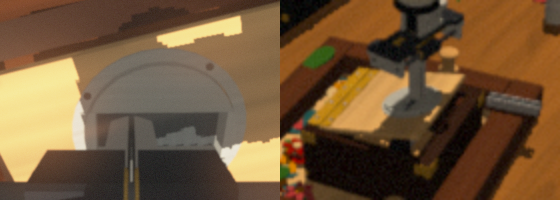

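The tips are inside the left half of the slot (crop columns 105–155). I'll press on down.

```bash
python3 -m inch '[{"tx":0.1,"ty":0,"tz":1,"twist":0,"claw":0},{"tx":0.2,"ty":0,"tz":2,"twist":0,"claw":0},{"tx":0.3,"ty":0,"tz":2.7,"twist":0,"claw":0},{"tx":0.3,"ty":0,"tz":2.7,"twist":0,"claw":0}]'
python3 - <<'E'
from h import *
w=arm.get_image("wrist").copy();sd=arm.get_image("side").copy()
for i in range(3):print(arm.get_state()["ft_force"].round(1));arm.get_image("side")
cv2.imwrite("pics/w6.png",np.hstack([w[100:300,120:400],cv2.resize(sd[150:250,190:330],(280,200))]))
E
```

```text
time_s: 8.8
tcp_pos: [0.5025, 0.0647, 0.1149]
tcp_rot: [0.056, 0.998, 0.0, -0.0]
ft_force: [1.7, -1.0, 3.2]
finger_gap: 0.004
gripper_force: 1.4
[ 0.7 -0.7  2.4]
[-0.4 -0.8  2.8]
[-0.1 -0.4  2.9]
```

View pics/w6.png

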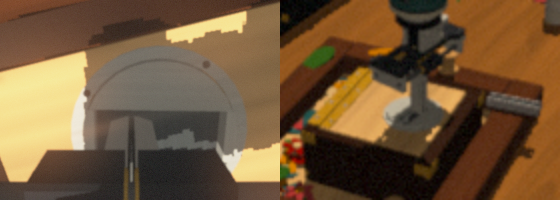

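The hatch is nearly flush. I'll press on to the ledge.

```bash
python3 -m inch '[{"tx":0,"ty":0,"tz":0.2,"twist":0,"claw":0},{"tx":0,"ty":0,"tz":0.4,"twist":0,"claw":0},{"tx":0,"ty":0,"tz":0.5,"twist":0,"claw":0},{"tx":0,"ty":0,"tz":0.5,"twist":0,"claw":0}]'
python3 - <<'E'
from h import *
for i in range(3):print(arm.get_state()["ft_force"].round(1),arm.get_state()["tcp_pos"].round(4));arm.get_image("side")
print(arm.get_state()["q"].round(2))
E
```

```text
time_s: 9.55
tcp_pos: [0.5034, 0.0648, 0.1116]
tcp_rot: [0.056, 0.998, -0.0, 0.001]
ft_force: [-7.9, -4.7, 33.0]
finger_gap: 0.001
gripper_force: 16.6
[-7.9 -4.7 33. ] [0.5034 0.0648 0.1116]
[-8.7 -3.3 32.2] [0.5034 0.0648 0.1116]
[-8.1 -4.9 33.3] [0.5034 0.0648 0.1117]
[ 0.65  0.55 -1.06  1.96  0.59  0.97  0.76]
```

The hatch is on its ledge: 33 N, with the tip at 0.1116 against 0.112 expected. I'll ease the press slightly and sweep the tips clockwise round the axis, twisting with the slot.

```bash
python3 -m inch '[{"tx":0.5,"ty":-0.15,"tz":-0.05,"twist":0,"claw":0},{"tx":1.1,"ty":0,"tz":-0.07,"twist":0.17,"claw":0},{"tx":1.4,"ty":0.25,"tz":-0.07,"twist":0.35,"claw":0},{"tx":1.65,"ty":0.55,"tz":-0.07,"twist":0.53,"claw":0},{"tx":1.8,"ty":0.85,"tz":-0.07,"twist":0.7,"claw":0},{"tx":1.95,"ty":1.2,"tz":-0.07,"twist":0.87,"claw":0},{"tx":1.95,"ty":1.2,"tz":-0.07,"twist":0.87,"claw":0}]'
python3 - <<'E'
from h import *
w=arm.get_image("wrist").copy();sc=arm.get_image("scene").copy();s=arm.get_state()
print(s["q"].round(2),s["wrist_torque"].round(2),Ro.from_quat(s["tcp_rot"]).as_matrix()[:,0].round(3))
cv2.imwrite("pics/w7.png",np.hstack([w[80:300,120:400],cv2.resize(sc[150:250,220:347],(280,220))]))
E
```

```text
time_s: 10.58
tcp_pos: [0.4858, 0.0786, 0.112]
tcp_rot: [0.473, 0.881, 0.0, 0.001]
ft_force: [0.8, -3.3, 16.0]
finger_gap: 0.007
gripper_force: 8.1
[ 0.5   0.43 -0.88  2.    0.43  0.89 -0.02] [-0.85 -0.18 -0.13] [-0.555  0.832 -0.002]
```

View pics/w7.png

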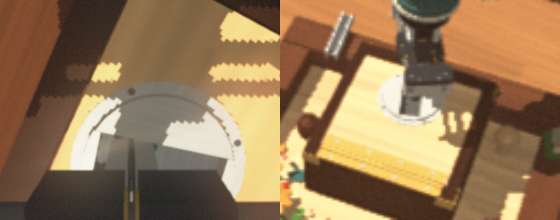

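The slot has followed and leads the tool by about 0.2, so it's at roughly 1.3 rad with the hatch down. I'll continue to the stop.

```bash
python3 -m inch '[{"tx":0.3,"ty":0.15,"tz":0,"twist":0.17,"claw":0},{"tx":0.55,"ty":0.4,"tz":0,"twist":0.33,"claw":0},{"tx":0.75,"ty":0.6,"tz":0,"twist":0.45,"claw":0},{"tx":0.75,"ty":0.6,"tz":0,"twist":0.45,"claw":0}]'
python3 - <<'E'
from h import *
w=arm.get_image("wrist").copy();s=arm.get_state()
print(s["q"].round(2),s["ft_force"].round(1),s["wrist_torque"].round(2),Ro.from_quat(s["tcp_rot"]).as_matrix()[:,0].round(3))
cv2.imwrite("pics/w8.png",w[60:310,100:420])
E
```

```text
time_s: 11.18
tcp_pos: [0.486, 0.0862, 0.1118]
tcp_rot: [0.658, 0.753, -0.001, 0.001]
ft_force: [-5.8, -16.4, 25.7]
finger_gap: 0.003
gripper_force: 20.9
[ 0.41  0.41 -0.78  2.    0.37  0.88 -0.43] [ -5.5 -16.8  25.3] [-3.92  1.32  0.05] [-0.137  0.991 -0.004]
```

View pics/w8.png

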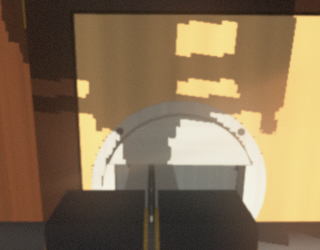

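The slot now lies square to the hinge, and a 16 N side load confirms it's against the stop. I'll back off the wall slightly and lift straight out.

```bash
python3 -m inch '[{"tx":-0.3,"ty":0,"tz":0,"twist":0,"claw":0},{"tx":-0.5,"ty":0,"tz":-0.2,"twist":0,"claw":0},{"tx":-0.5,"ty":0,"tz":-1,"twist":0,"claw":0},{"tx":-0.5,"ty":0,"tz":-3,"twist":0,"claw":0},{"tx":-0.5,"ty":0,"tz":-7,"twist":0,"claw":0},{"tx":-0.5,"ty":0,"tz":-12,"twist":0,"claw":0},{"tx":-0.5,"ty":0,"tz":-16,"twist":0,"claw":0},{"tx":-0.5,"ty":0,"tz":-16,"twist":0,"claw":0},{"tx":-0.5,"ty":0,"tz":-16,"twist":0,"claw":0}]'
python3 - <<'E'
from h import *
w=arm.get_image("wrist").copy();sd=arm.get_image("side").copy()
cv2.imwrite("pics/w9.png",np.hstack([w[0:300,60:440],cv2.resize(sd[140:290,140:330],(380,300))]))
E
```

```text
time_s: 12.35
tcp_pos: [0.4859, 0.0831, 0.2706]
tcp_rot: [0.656, 0.754, -0.0, -0.0]
ft_force: [-0.6, -0.6, -0.9]
finger_gap: 0.005
gripper_force: 0.0
```

View pics/w9.png

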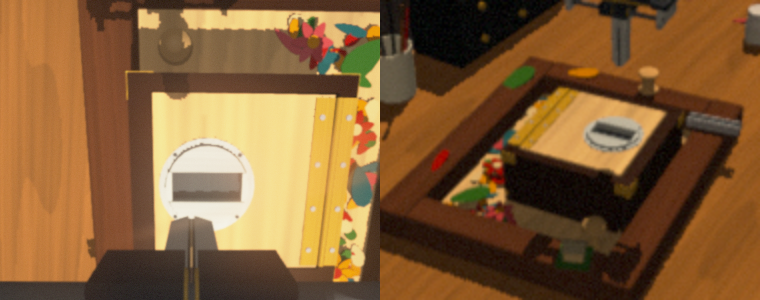

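The hatch sits flush in its rim with the slot square to the hinge. The gripper is clear and the bystanders in view are in place.

```bash
python3 -c "
from bench import arm
print(arm.finish_job())"
```

```text
the job is handed in; nothing more can be done
None
```

The hatch is pressed shut and its fastener turned to the stop; after I withdrew it stayed down, the bystanders I could see were in place, and the job is handed in (no verdict was returned).

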